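# Charge the vibration mill with a drop cup

## Robot

A 6-joint arm with a two-finger parallel gripper is mounted at the origin on a cart in front of the work surface, level with it; the furniture and walls round the work are solid. World frame = base frame: x ahead of the robot, y to its left, z up, the work surface at z = 0. Lengths are in m, angles in rad, forces in N, time in s.
With the tool pointing down it reaches from about 0.3 to 0.875 m from the base axis. Payload 6.4 kg.
Tool frame: the origin (TCP) lies between the finger pads; the fingertips stand 14 mm ahead of it and the grasp point (between the pads) lies 5 mm behind it (env.tip_extent is the distance from the TCP to the fingertips, in m); y points along the fingers, x is the direction in which the jaws open and shut, and the axes are right-handed (so a half turn about y gives the same grasp; the last joint's range is limited). The gripper opens to 88 mm and grips with 3 to 60 N. Pads are 18 mm wide; open, the fingers measure 123 mm over their backs; the gripper's body (75 mm by 187 mm) begins 45 mm behind the grasp point.
Start: joints at [-1.442, 0.181, 1.607, -0, 1.354, -0.206], TCP at [0.189, -0.543, 0.253] pointing down, gripper open.
Joint ranges: [-2.99, 2.99], [-0.89, 2.07], [0.3, 2.58], [-1.14, 4.28], [0, 2.63], [-3.12, 3.12]. Speed limits (rad/s): [2.57, 2.57, 3.01, 3.14, 3.14, 3.14].

## Interface

Orientations are given as [roll, pitch, yaw] about the fixed x, y, z axes, in that order (R = Rz(yaw) Ry(pitch) Rx(roll)).
In Python, from rig import env gives the robot as it stands. Calls block until the motion is done:
- env.move_pose(position, orientation): joint-space move of the TCP to a pose.
- env.move_l(position, feed=0.15, frame=None): straight line of the TCP; frame=None keeps the orientation; feed is the mean speed in m/s.
- env.goto_joints(angles): joint-space move.
- env.let_go() and env.grab(effort=None): open the fingers fully, or close them until they stop; effort is the grip in N (None keeps the last).
- env.dwell(seconds).
- env.ik(position, orientation): joint angles nearest the present ones, or None.
- env.get_state(): the state.
- env.snapshot(name): name is "scene" or "side" or "wrist"; returns the picture (384x512x3 uint8, blue, green, red); there is no depth.
- env.camera_model(name): a dict with "mtx" (3x3 intrinsics, pixels), "R" (3x3) and "t" (3): a world point X has camera coordinates R X + t; the wrist camera has in their place "mount" (4x4, takes a point from camera to tool coordinates, whose origin is the TCP and whose axes are the tool frame's). Camera axes: x right, y down, z forward; pixel columns grow to the right and rows downward; lengths in m; the calibration is good to about 2 mm. A picture is of the moment at which its call begins: read the wrist's pose just before it. camera_model takes no time and is no camera call.
A pose or a line that the arm cannot do raises env.Unreachable and nothing moves.
- env.hand_in(): hands the job in, once; it reports no verdict.
The state is a dict: "time": time; "q": joint angles; "qd": joint speeds; "joint_efforts": joint torques, N m; "position": TCP position; "tool_rot": TCP orientation; "force": force on the tool from outside, world axes, zero at the start; "wrist_torque": the same for the moment, N m; "opening": opening from 0.0 (shut) to 1.0 (fully open).
Only numpy, scipy, OpenCV 4.12 (cv2) and the standard library are available. Lean on these libraries where they do the work, as an engineer would, in place of code of your own. Each camera call takes 0.05 s, during which the arm holds its last target. There are 200 camera calls.

## Task

Get the small vibration mill ready for its next run. First turn the speed knob, sunk in the round well of the mill's top, fully anticlockwise to its stop so the mill is off; then put all the grinding cylinders from the mat into the drop cup, hold the cup with its bottom shut close over the middle of the open grinding jar, and squeeze its tab so that the bottom swings open and the whole charge falls into the jar (never let the bottom swing open anywhere else). Stand the empty cup back on the mat, then put the lid on the jar fully seated, last of all set the knob to the long mark of its scale, and leave the other things on the bench where they are.

Things in the scene. Friction and masses are not known exactly. Their poses are not given: they have to be found in the camera images.
- mill: vibration mill, fixed on the bench: white and grey housing 160 (x) x 280 (y) x 100 mm high, its flat top (the deck) at z = 100 mm. Origin at the centre of its underside; +z up. In its own frame the grinding jar is centred at y = +76 mm and the knob well at y = -74 mm, both at x = 0; -x is the front with the rocker switch
- jar_mouth (a point): centre of the open mouth of the grinding jar, level with its rim, 18 mm above the deck. Mouth 58 mm inside diameter, 69 mm outside; jar fixed in the mill
- jar_floor (a point): centre of the inner floor of the jar, 60 mm below the rim
- knob_top (a point): centre of the top face of the speed knob, on its axis, 6 mm below the deck. Black, fluted, 25 to 26 mm in diameter over its upper 23 mm, 30 mm tall, in the middle of a round well of 84 mm diameter and 36 mm depth: fingers must be part closed to enter. Turns about the vertical with 0.04 N m of friction
- speed_knob (a joint): speed knob, rad: 0 at the anticlockwise stop (mill off), growing clockwise seen from above, to 2.4 at the other stop. Short marks every 0.4 on the deck round the well; the long mark, straight towards the mill's +x, is at 1.2
- mat: grey rubber bench mat 240 (x) x 360 (y) x 2 mm, fixed; origin at the centre of its underside, upper face at z = 2 mm
- cup: drop cup, loose, 150 g empty: upright steel tube, 45 mm outside and 40 mm inside diameter, 62 mm tall, open at the top. Origin at the centre of its foot, z up its axis. On its +x side a fixed grip plate (34 mm wide, 11 to 57 mm above the foot, face 25 mm from the axis), on its -x side the release tab: gripped across both, along its x, the cup is 58 mm wide
- cup_mouth (a point): centre of the cup's open top, 62 mm above its foot
- cup_foot (a point): centre of the cup's foot
- cup_tab (a joint): release tab (34 mm wide, 14 to 54 mm above the cup's foot, face 33 mm from the axis), m: 0 out, 0.008 fully pressed towards the cup. Its spring resists with 14 N at 0 and 22 N fully pressed (3 N less under a full charge) and returns it: carry the cup with a grip of 5 to 9 N across tab and plate, squeeze with 25 N to open
- cup_bottom (a joint): hinged bottom of the cup, rad: 0 shut, 1.52 hanging open (39 mm long, hinged on the tab's side, 8 mm above the foot). A linkage drives it in proportion to the tab, 0.19 rad per mm; it shuts again when the tab is let go. Open, it hangs to 31 mm below the foot
- lid: loose lid of the grinding jar, 90 g: white flange 72 mm in diameter and 5 mm thick on a plug 53 mm in diameter and 7 mm high, with a black knob 19 mm in diameter (23 mm in its top 7 mm) from 12 to 38 mm above its underside. Origin at the centre of the plug's underside, z up the knob. Stands plug down at the start; seated, the flange rests on the jar's rim and the origin is 7 mm below it
- media_1: white ceramic grinding cylinder, 14 mm diameter, 16 mm tall, 14 g, standing on end on the mat at the start (may be absent: three to five are present). Origin at the centre of its underside, z along its axis
- media_2: white ceramic grinding cylinder, 14 mm diameter, 16 mm tall, 14 g, standing on end on the mat at the start (may be absent: three to five are present). Origin at the centre of its underside, z along its axis
- media_3: white ceramic grinding cylinder, 14 mm diameter, 16 mm tall, 14 g, standing on end on the mat at the start (may be absent: three to five are present). Origin at the centre of its underside, z along its axis
- media_4: white ceramic grinding cylinder, 14 mm diameter, 16 mm tall, 14 g, standing on end on the mat at the start (may be absent: three to five are present). Origin at the centre of its underside, z along its axis
- media_5: white ceramic grinding cylinder, 14 mm diameter, 16 mm tall, 14 g, standing on end on the mat at the start (may be absent: three to five are present). Origin at the centre of its underside, z along its axis
- stain_bottle: small brown bottle 34 mm in diameter, 74 mm tall, a bystander; origin under its centre
- cover_glass_box: small white carton 30 x 52 x 24 mm, a bystander; origin under its centre
Not all that is in view belongs to the job. What is shaped like the cup but pink or turquoise is not meant. There is more than one size of the lid; the job needs the larger.

How it is judged:
On the way, in this order (a step that is already met when the one before it is completed fails the run):
1. the speed knob is turned back to its anticlockwise stop (below 0.06 rad) (value of joint speed_knob below 0.06 rad), for 0.2 s.
2. all the grinding cylinders are in the cup, the knob still off (value of joint speed_knob below 0.1 rad and value of joint cup_bottom below 0.2 rad and z of media_1 in the frame of cup_foot between 0.008 and 0.062 m and x of media_1 in the frame of cup_foot between -0.022 and 0.022 m and y of media_1 in the frame of cup_foot between -0.022 and 0.022 m and z of media_2 in the frame of cup_foot between 0.008 and 0.062 m and x of media_2 in the frame of cup_foot between -0.022 and 0.022 m and y of media_2 in the frame of cup_foot between -0.022 and 0.022 m and z of media_3 in the frame of cup_foot between 0.008 and 0.062 m and x of media_3 in the frame of cup_foot between -0.022 and 0.022 m and y of media_3 in the frame of cup_foot between -0.022 and 0.022 m and z of media_4 in the frame of cup_foot between 0.008 and 0.062 m and x of media_4 in the frame of cup_foot between -0.022 and 0.022 m and y of media_4 in the frame of cup_foot between -0.022 and 0.022 m and z of media_5 in the frame of cup_foot between 0.008 and 0.062 m and x of media_5 in the frame of cup_foot between -0.022 and 0.022 m and y of media_5 in the frame of cup_foot between -0.022 and 0.022 m), for 0.2 s.
3. the cup with the whole charge, its bottom shut, is over the jar: axis within 20 mm of the jar's, foot at most 40 mm above the rim (all of step 2 and horizontal distance between cup_foot and jar_mouth below 0.02 m and z of cup_foot in the frame of jar_mouth between -0.01 and 0.04 m), for 0.1 s.
4. the cup's bottom is swung open (over 0.8 rad) over the jar (value of joint speed_knob below 0.1 rad and value of joint cup_bottom above 0.8 rad and horizontal distance between cup_foot and jar_mouth below 0.02 m and z of cup_foot in the frame of jar_mouth between -0.01 and 0.04 m), for 0.03 s.
5. the whole charge is in the jar and the cup stands on the mat again, shut (value of joint speed_knob below 0.1 rad and horizontal distance between each of media_1, media_2, media_3, media_4, media_5 and jar_floor below 0.029 m and z of each of media_1, media_2, media_3, media_4, media_5 in the frame of jar_floor below 0.045 m and x of cup_foot in the frame of mat between -0.12 and 0.12 m and y of cup_foot in the frame of mat between -0.18 and 0.18 m and height (world z) of cup_foot below 0.008 m and angle between cup's own z axis and vertical below 0.1 rad and linear speed of cup below 0.03 m/s and value of joint cup_bottom below 0.2 rad), for 0.2 s.
6. the lid is seated on the jar, the knob still off (value of joint speed_knob below 0.1 rad and horizontal distance between lid and jar_mouth below 0.006 m and z of lid in the frame of jar_mouth below -0.0035 m and angle between lid's own z axis and vertical below 0.08 rad and linear speed of lid below 0.03 m/s and horizontal distance between each of media_1, media_2, media_3, media_4, media_5 and jar_floor below 0.029 m and z of each of media_1, media_2, media_3, media_4, media_5 in the frame of jar_floor below 0.045 m), for 0.2 s.
At the end, for the whole second after the job is handed in: All grinding cylinders lie in the jar; the lid is seated on it (centred within 6 mm, down to within 3 mm, level); the cup stands upright on the mat, released and shut; the knob is at the long mark, 1.2 rad within 0.12 (horizontal distance between each of media_1, media_2, media_3, media_4, media_5 and jar_floor below 0.029 m and z of each of media_1, media_2, media_3, media_4, media_5 in the frame of jar_floor below 0.045 m and x of cup_foot in the frame of mat between -0.12 and 0.12 m and y of cup_foot in the frame of mat between -0.18 and 0.18 m and height (world z) of cup_foot below 0.008 m and angle between cup's own z axis and vertical below 0.1 rad and linear speed of each of cup, lid below 0.03 m/s and value of joint cup_bottom below 0.2 rad and horizontal distance between lid and jar_mouth below 0.006 m and z of lid in the frame of jar_mouth below -0.0035 m and angle between lid's own z axis and vertical below 0.08 rad and value of joint speed_knob between 1.08 and 1.32 rad); the robot touches nothing.
It fails at once if the cup's bottom swings open (over 0.35 rad) away from the jar (axes more than 35 mm apart) (value of joint cup_bottom above 0.35 rad and horizontal distance between cup_foot and jar_mouth above 0.035 m).
It fails at once if the small brown bottle is pushed more than 40 mm from its place (distance of stain_bottle from where it was at the start of the episode above 0.04 m).
It fails at once if the small white carton is pushed more than 40 mm from its place (distance of cover_glass_box from where it was at the start of the episode above 0.04 m).
Of media_1, media_2, media_3, media_4, media_5 only 3 to 5 are there at a start; the rules pass over those that are not, and their reading is None.
At some moment in a run one of lid, media_1, media_2, media_3, media_4, media_5 may be knocked a few centimetres aside while the robot is not near it.
It also fails if it takes over 210 s, if anything falls off the work surface, if the arm or the gripper's body presses on something with over 40 N, if the wrist force passes 120 N, or if a joint passes its speed limit or range.

## Working session

There is one attempt and no reset: what is moved stays moved. The work goes in short steps, each a Python script; the robot and the scene stay as the last script left them, time stands still between calls to the robot, and variables do not carry over. Pictures are saved under pics/ and viewed, about 12 in all and at most 16, crops included, and the job is handed in when it is done.

```bash
ls; mkdir -p pics; python3 - <<'E'
from rig import env
import cv2,numpy as np
for n in("scene","side"):
    cv2.imwrite(f"pics/{n}0.png",cv2.resize(env.snapshot(n),(800,600),interpolation=cv2.INTER_CUBIC))
    m=env.camera_model(n);print(n,m["mtx"].tolist(),np.round(-m["R"].T@m["t"],3),np.round(m["R"],3).tolist())
print(env.camera_model("wrist"));print(env.get_state())
E
```

```text
pics
scene [[467.39111923565247, 0.0, 249.582708191487], [0.0, 467.39111923565247, 188.8040879369606], [0.0, 0.0, 1.0]] [-0.578 -0.726  0.69 ] [[0.529, -0.848, -0.028], [-0.37, -0.2, -0.907], [0.764, 0.49, -0.419]]
side [[454.4983464470655, 0.0, 258.91348928362237], [0.0, 454.4983464470655, 184.99045154552957], [0.0, 0.0, 1.0]] [-0.174  0.798  1.121] [[-0.768, -0.64, 0.003], [-0.441, 0.526, -0.727], [0.465, -0.56, -0.686]]
{'mtx': array([[341.29380032,   0.        , 259.69616573],
       [  0.        , 341.29380032, 189.10367149],
       [  0.        ,   0.        ,   1.        ]]), 'mount': array([[ 9.99999997e-01, -2.36548754e-05,  7.40370889e-05,
        -1.81054020e-04],
       [-7.77136563e-05, -2.88649639e-01,  9.57434791e-01,
        -1.32566801e-01],
       [-1.27722169e-06, -9.57434794e-01, -2.88649640e-01,
         7.45167331e-02],
       [ 0.00000000e+00,  0.00000000e+00,  0.00000000e+00,
         1.00000000e+00]])}
{'time': 0.1, 'q': array([-1.44227799e+00,  1.81455664e-01,  1.60787221e+00, -6.26710401e-07,
        1.35380481e+00, -2.06302592e-01]), 'qd': array([-0.00169022, -0.00179828, -0.00385171, -0.00032709, -0.00085078,
        0.00017961]), 'joint_efforts': array([ 5.47024010e-04, -4.34819162e+01, -3.42695010e+01,  7.04707392e-02,
        3.40628356e-02, -3.64577454e-05]), 'position': array([ 0.1889015 , -0.54261207,  0.25192375]), 'tool_rot': array([-1.57048146e+00,  1.50749874e-03, -1.23597503e+00]), 'force': array([-0.01228969,  0.03336875,  0.43937976]), 'wrist_torque': array([ 0.00835938,  0.05536672, -0.02110573]), 'opening': 1.0022464815433423}
```

View pics/scene0.png

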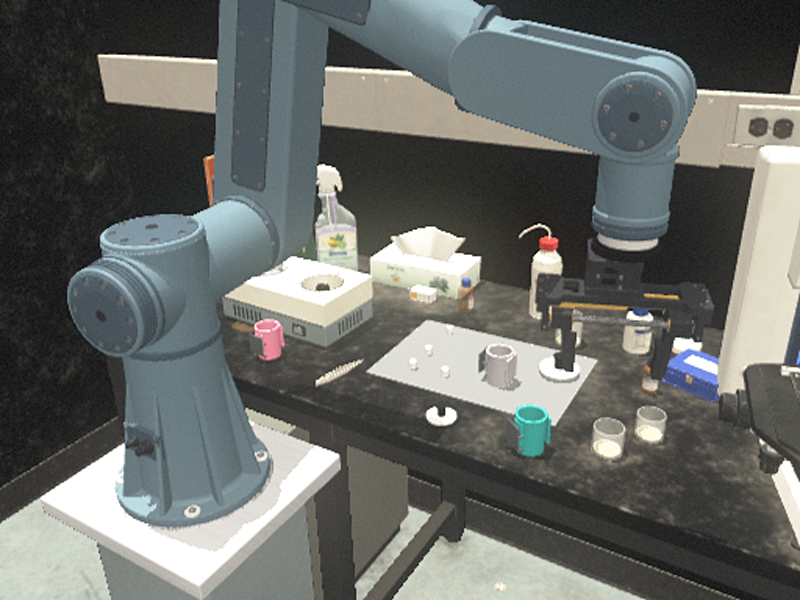

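View pics/side0.png

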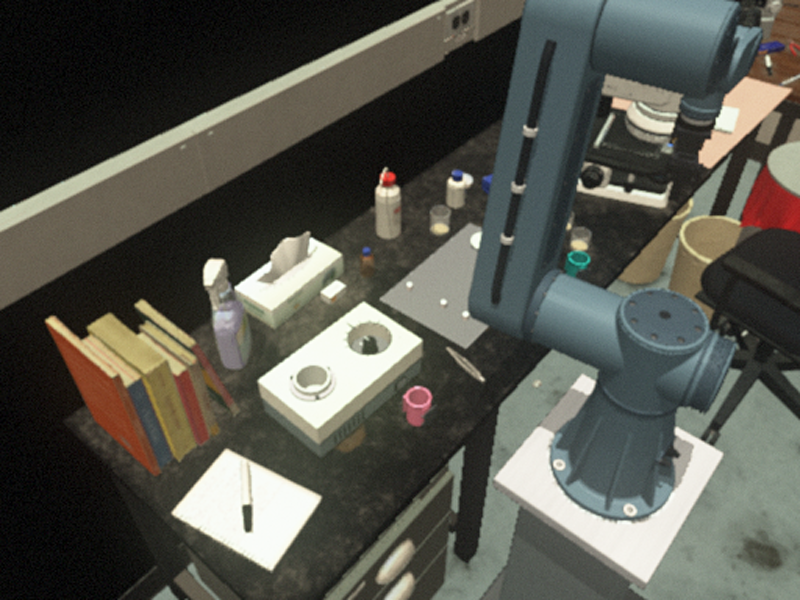

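Scene view: mat with the grey cup at (500,365), cylinders at (413,364), (428,350), (445,371), (449,329), large lid at (559,369) and small lid (441,414). Side view: mill with its jar at (312,378) and knob (369,342).

```bash
cat > h.py <<'E'
from rig import env
import cv2,numpy as np
from scipy.spatial.transform import Rotation as Ro
def cam(n):
    m=env.camera_model(n)
    if n!="wrist": return m["mtx"],m["R"],m["t"]
    s=env.get_state(); T=np.eye(4)
    T[:3,:3]=Ro.from_euler("xyz",s["tool_rot"]).as_matrix(); T[:3,3]=s["position"]
    W=np.linalg.inv(T@m["mount"]); return m["mtx"],W[:3,:3],W[:3,3]
def ray(c,u,v,z):
    K,R,t=c; o=-R.T@t; d=R.T@np.linalg.solve(K,[u,v,1]); return o+d*(z-o[2])/d[2]
def proj(c,X):
    K,R,t=c; p=K@(R@np.asarray(X,float)+t); return p[:2]/p[2]
def snap(n,f):
    c=cam(n); im=env.snapshot(n); cv2.imwrite(f"pics/{f}.png",im); np.savez(f"pics/{f}.npz",*c); return c,im
def load(f):
    d=np.load(f"pics/{f}.npz"); return [d[k] for k in d.files]
def big(f,x0,y0,w,h,s,o):
    im=cv2.imread(f"pics/{f}.png")[y0:y0+h,x0:x0+w]; cv2.imwrite(f"pics/{o}.png",cv2.resize(im,None,fx=s,fy=s,interpolation=cv2.INTER_CUBIC))
def mp(p,yaw): env.move_pose(list(p),[-np.pi/2,0,yaw])
def ml(p,feed=.15,yaw=None):
    env.move_l(list(p),feed=feed,frame=None if yaw is None else [-np.pi/2,0,yaw])
def st():
    s=env.get_state(); print(round(s["time"],2),np.round(s["position"],4),np.round(s["tool_rot"],3),"F",np.round(s["force"],2),"M",np.round(s["wrist_torque"],2),"op",round(s["opening"],4)); return s
E
python3 - <<'E'
from h import *
c=cam("scene"); k=.64
for n,u,v,z in[("m",413,364,.01),("m",428,350,.01),("m",445,371,.01),("m",449,329,.01),("cup",500,350,.06),("lid",559,369,.01),("slid",441,414,.01),("mat",429,322,0),("mat",369,371,0),("mat",597,360,0),("mat",560,420,0),("turq",532,412,.06),("pink",267,327,.06),("bottle",467,305,0),("carton",424,300,0)]:
    print(n,np.round(ray(c,u*k,v*k,z),3))
c=cam("side")
for n,u,v,z in[("jar",312,376,.118),("knob",369,342,.094),("mill",366,305,.1),("mill",422,350,.1),("mill",261,382,.1),("mill",318,430,.1)]:
    print(n,np.round(ray(c,u*k,v*k,z),3))
E
```

```text
m [ 0.424 -0.129  0.01 ]
m [ 0.483 -0.127  0.01 ]
m [ 0.431 -0.192  0.01 ]
m [ 0.579 -0.122  0.01 ]
cup [ 0.467 -0.281  0.06 ]
lid [ 0.537 -0.367  0.01 ]
slid [ 0.307 -0.25   0.01 ]
mat [ 0.604 -0.062  0.   ]
mat [ 0.377 -0.062  0.   ]
mat [ 0.618 -0.411  0.   ]
mat [ 0.4   -0.419  0.   ]
turq [ 0.314 -0.402  0.06 ]
pink [0.335 0.139 0.06 ]
bottle [ 0.715 -0.095  0.   ]
carton [ 0.692 -0.     0.   ]
jar [0.486 0.265 0.118]
knob [0.478 0.12  0.094]
mill [0.547 0.052 0.1  ]
mill [0.382 0.074 0.1  ]
mill [0.56  0.325 0.1  ]
mill [0.404 0.334 0.1  ]
```

```bash
python3 - <<'E'
from h import *
mp([.55,-.235,.30],-1.571); st(); snap("wrist","w1")
mp([.53,.19,.33],-1.571); st(); snap("wrist","w2")
big("w1",0,0,512,384,1.56,"w1b");big("w2",0,0,512,384,1.56,"w2b")
E
```

```text
1.84 [ 0.5496 -0.2358  0.2998] [-1.571 -0.    -1.572] F [ 0.66 -0.52 -0.45] M [ 0.03 -0.07 -0.01] op 0.9957
3.47 [0.5304 0.189  0.3298] [-1.571 -0.    -1.572] F [ 0.71 -0.41  0.59] M [-0.    0.02 -0.03] op 0.9964
```

View pics/w1b.png

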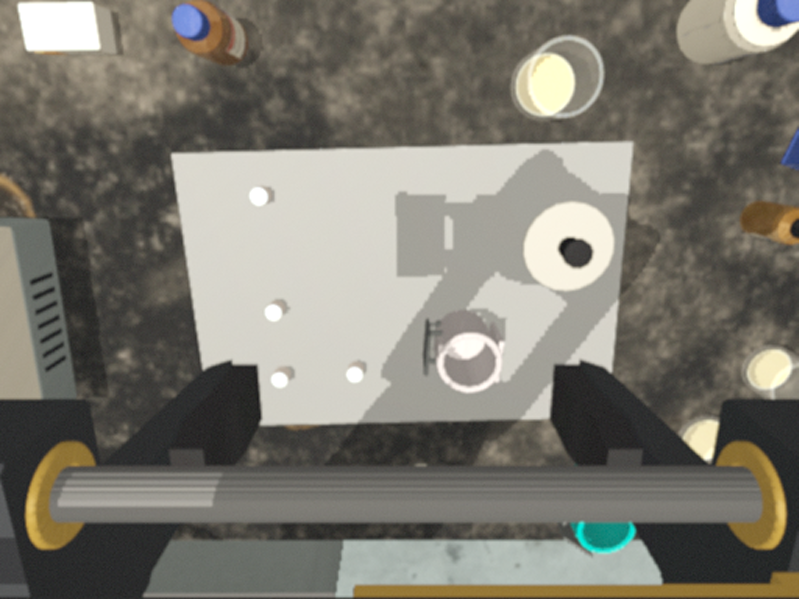

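View pics/w2b.png

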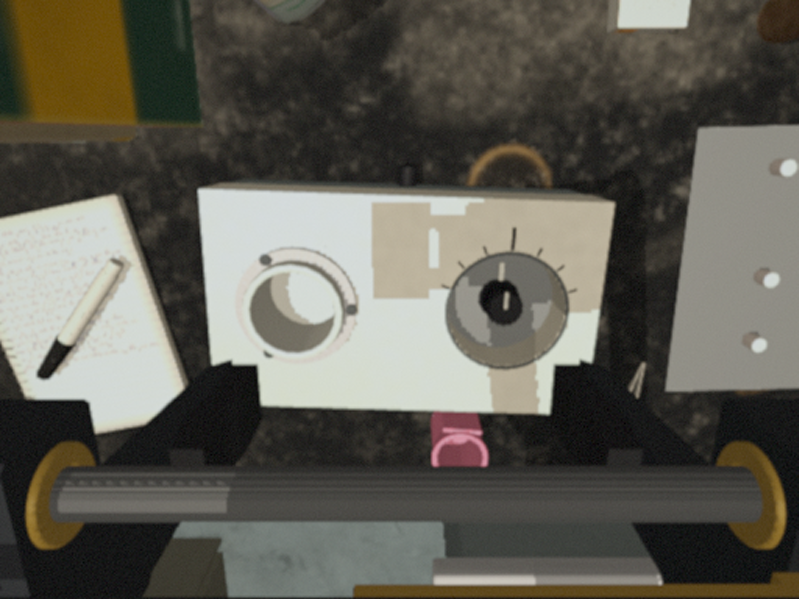

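Mat view: cylinders at (259,196), (274,312), (280,379), (355,374); cup at (470,360) with its dark tab on the left; lid at (568,246). Mill view: jar mouth near (294,310), knob (502,300), long mark (514,238).

```bash
python3 - <<'E'
from h import *
a=cv2.imread("pics/w2.png")[140:250,270:380];b=cv2.imread("pics/w1.png")[185:260,260:335]
m=np.hstack([cv2.resize(a,(560,560),interpolation=cv2.INTER_CUBIC)[:, :],])
cv2.imwrite("pics/z1.png",np.hstack([cv2.resize(a,(400,400),interpolation=cv2.INTER_CUBIC),cv2.resize(b,(400,400),interpolation=cv2.INTER_CUBIC)]))
k=1/1.5625
c=load("w1")
for n,u,v,z in[("m",259,196,.018),("m",274,312,.018),("m",280,379,.018),("m",355,374,.018),("cup",469,361,.064),("tab",430,318,.055),("tab",427,375,.055),("lid",568,246,.013),("lidk",576,252,.039),("mat",173,154,.002),("mat",633,142,.002)]:
    print(n,np.round(ray(c,u*k,v*k,z),4))
c=load("w2")
for n,u,v,z in[("mill",199,188,.1),("mill",615,201,.1),("mill",552,413,.1),("jar",294,310,.118),("well",507,310,.1),("knob",502,301,.094),("long0",514,228,.1),("long1",513,250,.1)]:
    print(n,np.round(ray(c,u*k,v*k,z),4))
E
```

```text
m [ 0.579 -0.123  0.018]
m [ 0.485  -0.1278  0.018 ]
m [ 0.4249 -0.1285  0.018 ]
m [ 0.4294 -0.1925  0.018 ]
cup [ 0.4616 -0.283   0.064 ]
tab [ 0.4925 -0.2538  0.055 ]
tab [ 0.4459 -0.252   0.055 ]
lid [ 0.5386 -0.3654  0.013 ]
lidk [ 0.5393 -0.3638  0.039 ]
mat [ 0.6097 -0.0542  0.002 ]
mat [ 0.6183 -0.4121  0.002 ]
mill [0.5709 0.3273 0.1   ]
mill [0.5619 0.048  0.1   ]
mill [0.4021 0.078  0.1   ]
jar [0.4908 0.2651 0.118 ]
well [0.4846 0.1166 0.1   ]
knob [0.4895 0.1194 0.094 ]
long0 [0.5437 0.115  0.1   ]
long1 [0.5283 0.1148 0.1   ]
```

View pics/z1.png

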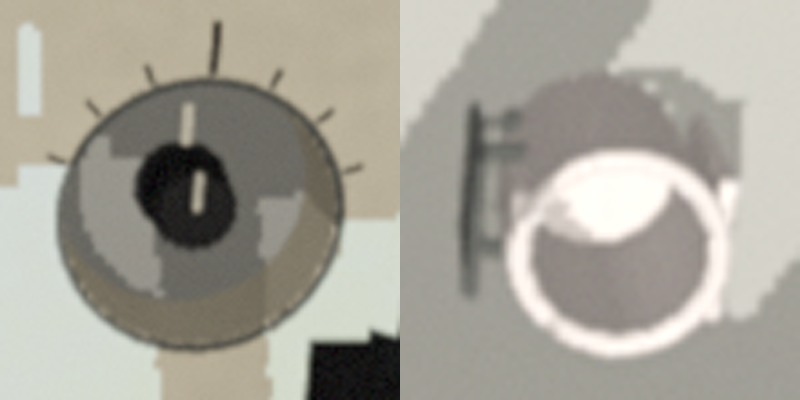

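The knob's pointer lies nearly along the long mark (knob about 1.2 rad now), and the cup's tab faces world +y. I need to know how to part close the fingers.

```bash
python3 - <<'E'
from h import *
mp([.445,.19,.22],-1.571); st(); c,im=snap("wrist","w3")
for P in[(.4846,.1166,.1),(.4895,.264,.118)]: print(proj(c,P))
big("w3",0,0,512,384,1.5625,"w3b")
E
```

```text
4.13 [0.4465 0.1897 0.2213] [-1.568  0.    -1.572] F [ 0.2  -0.56  0.83] M [0.04 0.05 0.  ] op 1.0
[358.16351628 137.6354394 ]
[151.97251704 134.45496082]
```

View pics/w3b.png

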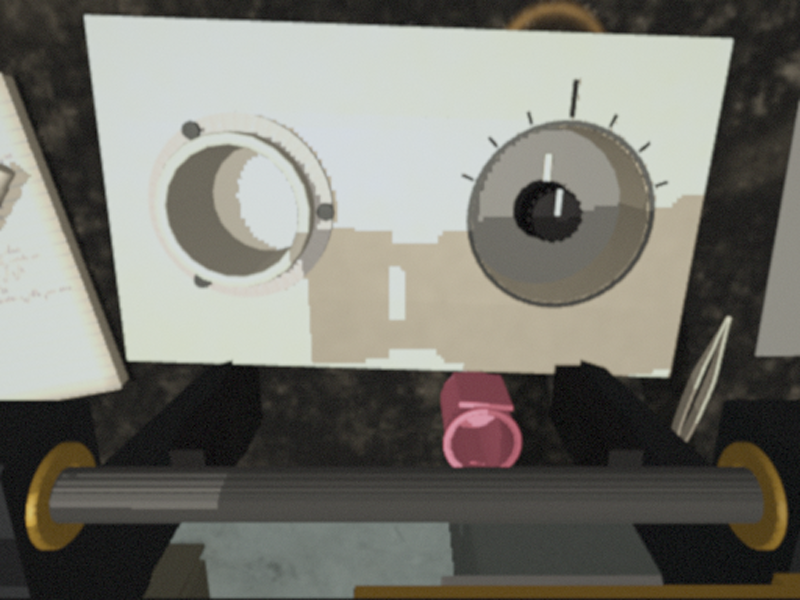

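The whole deck shows: corners (86,15), (733,38), (669,378), (127,361), well centre (561,213), jar rim centre (235,208).

```bash
python3 - <<'E'
from h import *
from scipy.optimize import least_squares
k=1/1.5625
obs=[((80,140,.1),86,15),((80,-140,.1),733,38),((-80,-140,.1),669,378),((-80,140,.1),127,361),((0,-74,.1),561,213),((0,76,.118),235,208)]
c3=load("w3")
def X(p,a): 
    x,y=p[0]/1000,p[1]/1000; return [a[0]+np.cos(a[2])*x-np.sin(a[2])*y,a[1]+np.sin(a[2])*x+np.cos(a[2])*y,p[2]]
f=lambda a:np.ravel([proj(c3,X(p,a))-np.array([u,v])*k for p,u,v in obs])
r=least_squares(f,[.487,.19,0]);a=r.x;print(a,np.round(r.fun,1))
print("knob",X((0,-74,.094),a),"jar",X((0,76,.118),a))
for n,u,v,z in[("knob",549,210,.094),("well",561,213,.1),("jar",235,208,.118)]: print(n,ray(c3,u*k,v*k,z))
c1=load("w1");obs=[((120,180,.002),173,154),((120,-180,.002),633,142)]
E
```

```text
[ 0.48636088  0.18995032 -0.03454667] [-0.2 -0.8  0.4 -0.2  0.1 -2.1  1.1 -1.9 -0.1  2.4 -1.1  2.1]
knob [np.float64(0.48380493115123296), np.float64(0.11599446984996685), 0.094] jar [np.float64(0.48898590117283947), np.float64(0.26590496831366756), 0.118]
knob [0.48620677 0.12023348 0.094     ]
well [0.48557493 0.11602859 0.1       ]
jar [0.49041589 0.26499813 0.118     ]
```

```bash
python3 - <<'E'
from h import *
for y in(-2.4,-1.9,-1.571,-.8,-.2,.5,1.1):
    q=env.ik([.485,.116,.087],[-np.pi/2,0,y]); print(y,None if q is None else np.round(q,3))
env.grab(20)
mp([.485,.116,.15],-2.2); st()
ml([.485,.116,.1098],.05); s=st()
env.let_go(); st()
E
```

```text
-2.4 [-0.004  0.236  1.919 -0.     0.987  2.396]
-1.9 [-0.004  0.236  1.919 -0.     0.987  1.896]
-1.571 [-0.004  0.236  1.919 -0.     0.987  1.567]
-0.8 [-0.004  0.236  1.919  0.     0.987  0.796]
-0.2 [-0.004  0.236  1.919  0.     0.987  0.196]
0.5 [-0.004  0.236  1.919  0.     0.987 -0.504]
1.1 [-0.004  0.236  1.919  0.     0.987 -1.104]
6.01 [0.4848 0.116  0.15  ] [-1.572 -0.    -2.198] F [-0.49 -0.1   0.81] M [ 0.09 -0.02  0.02] op 0.0048
6.96 [0.4853 0.1159 0.11  ] [-1.57  0.   -2.2 ] F [ 0.33 -0.43 -0.3 ] M [ 0.11  0.01 -0.  ] op 0.0033
7.92 [0.4848 0.1158 0.1101] [-1.571e+00 -1.000e-03 -2.200e+00] F [-3.21 -1.38  4.94] M [-0.2   0.58  0.09] op 0.6787
```

Works: the fingers stop against the well wall at opening 0.68. Descend and grip.

```bash
python3 - <<'E'
from h import *
ml([.485,.116,.087],.05); st()
env.grab(15); s=st()
for i in range(6):
    q=np.array(env.get_state()["q"]); q[5]-=.25; env.goto_joints(q.tolist()); st()
snap("wrist","k1"); big("k1",0,0,512,384,1.5625,"k1b")
E
```

```text
8.53 [0.4855 0.1154 0.0901] [-1.569e+00 -1.000e-03 -2.199e+00] F [-14.47  -5.6   29.83] M [-0.41  1.72  0.33] op 0.6023
8.75 [0.4855 0.1154 0.09  ] [-1.569e+00 -1.000e-03 -2.199e+00] F [-14.22  -5.67  30.35] M [-0.34  1.63  0.3 ] op 0.6043
9.1 [0.4853 0.1156 0.09  ] [-1.570e+00 -1.000e-03 -1.949e+00] F [ 0.41 -0.21  0.19] M [0.04 0.01 0.02] op 0.5108
9.45 [0.4856 0.1162 0.0901] [-1.57   0.    -1.703] F [-0.25  3.88 -0.86] M [ 0.74 -0.06  0.03] op 0.28
9.8 [0.4856 0.1167 0.09  ] [-1.569e+00  1.000e-03 -1.459e+00] F [-0.36  4.38 -0.16] M [ 0.89 -0.01  0.05] op 0.283
10.14 [0.4855 0.1172 0.09  ] [-1.569e+00  1.000e-03 -1.215e+00] F [-1.26  5.45  0.45] M [0.8  0.06 0.01] op 0.2807
10.48 [0.4853 0.1176 0.09  ] [-1.569e+00  1.000e-03 -9.710e-01] F [-1.97  5.24  1.92] M [0.71 0.15 0.01] op 0.281
10.82 [0.485 0.118 0.09 ] [-1.569  0.002 -0.728] F [-1.38  4.75  3.09] M [ 0.68  0.24 -0.01] op 0.2802
```

```bash
python3 - <<'E'
from h import *
for y in (-.5,-.3,-.1,.1,.25):
    ml([.4853,.1185,.090],.05,y); st()
env.dwell(.3); st()
E
```

```text
11.25 [0.4847 0.1184 0.09  ] [-1.572e+00  1.000e-03 -5.070e-01] F [-4.86  1.04  5.21] M [0.2  0.76 0.04] op 0.2779
11.6 [0.4845 0.1192 0.0898] [-1.57   0.002 -0.307] F [-3.78  5.29  3.35] M [ 0.95  0.66 -0.1 ] op 0.2872
11.95 [0.4839 0.1193 0.0895] [-1.57   0.003 -0.107] F [-4.82  4.6   3.45] M [ 0.9   0.79 -0.09] op 0.2803
12.3 [0.4835 0.1191 0.0892] [-1.569  0.004  0.093] F [-7.4   5.18  2.89] M [ 0.81  0.92 -0.11] op 0.2817
12.6 [0.4831 0.1189 0.089 ] [-1.569  0.004  0.243] F [-7.06  4.99  3.13] M [ 0.59  1.02 -0.11] op 0.2848
12.9 [0.4832 0.1189 0.089 ] [-1.569  0.004  0.243] F [-6.65  4.63  3.39] M [ 0.56  1.   -0.08] op 0.2827
```

View pics/k1b.png

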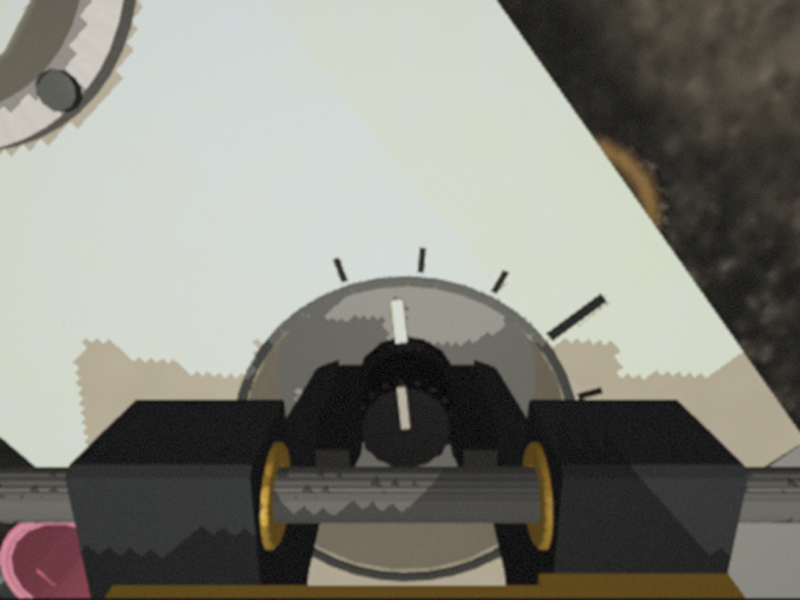

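At that moment the pointer was near 0.3; afterwards the torque settled at −0.1 N m, so the knob should be on its stop. Release and check.

```bash
python3 - <<'E'
from h import *
s=env.get_state(); p=s["position"]
env.let_go(); st()
ml([p[0],p[1],.135],.08); st()
mp([.445,.15,.22],-1.571); snap("wrist","k2"); big("k2",220,60,180,140,3,"k2b"); 
E
```

```text
13.43 [0.4834 0.1177 0.09  ] [-1.571  0.005  0.248] F [-11.08  -5.19   9.95] M [-0.47  1.03 -0.08] op 0.5944
14.14 [0.4833 0.1189 0.1351] [-1.571e+00 -1.000e-03  2.500e-01] F [-0.62 -0.35  0.17] M [-0.06 -0.07 -0.01] op 1.002
```

View pics/k2b.png

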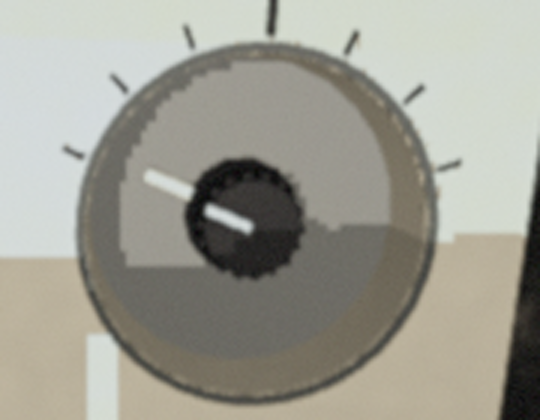

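Knob is at the 0 mark. Now pick the cylinders.

```bash
cat > pick.py <<'E'
from h import *
Y=np.pi/4; CUP=np.array([.463,-.2825])
def media(x,y,yaw=Y):
    mp([x,y,.12],yaw); ml([x,y,.0205],.15); env.grab(12)
    op=env.get_state()["opening"]
    ml([x,y,.13],.2); op2=env.get_state()["opening"]; print("op",round(op,3),round(op2,3))
    if not .12<op2<.22: env.let_go(); return False
    ml([*CUP,.13],.3); ml([*CUP,.083],.15); env.dwell(.15); env.let_go(); ml([*CUP,.13],.25); st(); return True
E
python3 - <<'E'
from pick import *
for p in[(.579,-.1228),(.4848,-.1275)]:
    if not media(*p): break
mp([.52,-.2,.25],-1.571); st(); snap("wrist","m1"); big("m1",0,0,512,384,1.5625,"m1b")
E
```

```text
op 0.152 0.147
23.82 [ 0.4638 -0.2832  0.1314] [-1.574 -0.     0.786] F [-0.45 -0.67 -0.01] M [-0.07 -0.14 -0.  ] op 1.0029
op 0.148 0.151
29.93 [ 0.4638 -0.2832  0.1313] [-1.574 -0.     0.785] F [-0.35  0.85 -0.41] M [ 0.02 -0.14 -0.  ] op 0.9978
32.11 [ 0.5198 -0.2     0.2495] [-1.572  0.    -1.571] F [ 0.49 -0.17 -0.45] M [ 0.04  0.03 -0.03] op 1.0014
```

View pics/m1b.png

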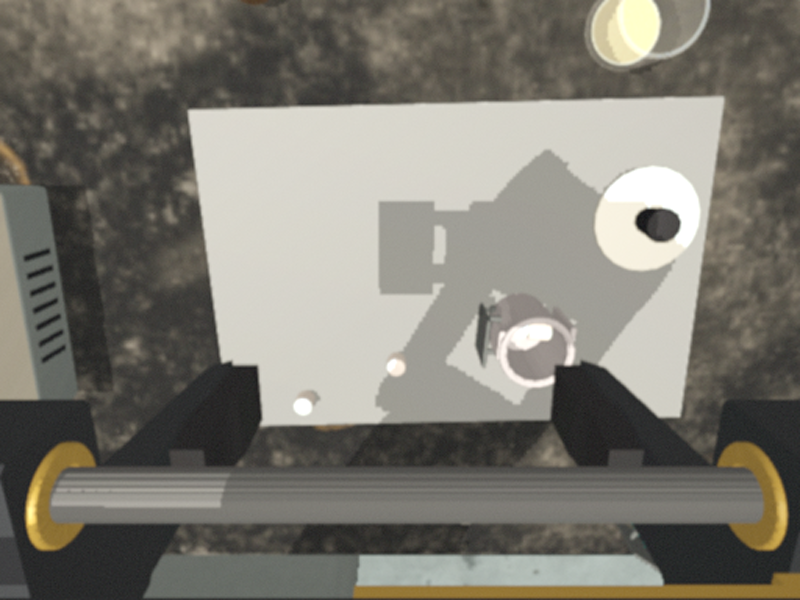

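Two cylinders are in the cup; the other two at (303,406) and (397,365); lid at (648,218); cup rim (537,350).

```bash
python3 - <<'E'
from pick import *
k=1/1.5625; c=load("m1")
C=ray(c,303*k,406*k,.018);D=ray(c,397*k,365*k,.018);print(C,D,"cup",ray(c,537*k,351*k,.064),"lid",ray(c,648*k,218*k,.012))
for p in(C,D):
    if not media(p[0],p[1]): break
mp([.50,-.26,.22],-1.571); st(); snap("wrist","m2"); big("m2",0,0,512,384,1.5625,"m2b")
E
```

```text
[ 0.39647431 -0.12162745  0.018     ] [ 0.43039572 -0.19328744  0.018     ] cup [ 0.46090888 -0.2841944   0.064     ] lid [ 0.53870902 -0.36798028  0.012     ]
op 0.151 0.146
39.68 [ 0.4638 -0.2832  0.1314] [-1.574 -0.     0.785] F [ 0.91 -0.04 -0.38] M [-0.02 -0.14 -0.01] op 0.9988
op 0.15 0.153
45.38 [ 0.4638 -0.2832  0.1314] [-1.574 -0.     0.785] F [ 0.12  0.   -1.1 ] M [-0.01 -0.16 -0.01] op 1.0024
47.46 [ 0.4998 -0.2599  0.2195] [-1.572e+00  1.000e-03 -1.571e+00] F [ 0.05 -0.11  0.27] M [ 0.03  0.   -0.03] op 0.9999
```

View pics/m2b.png

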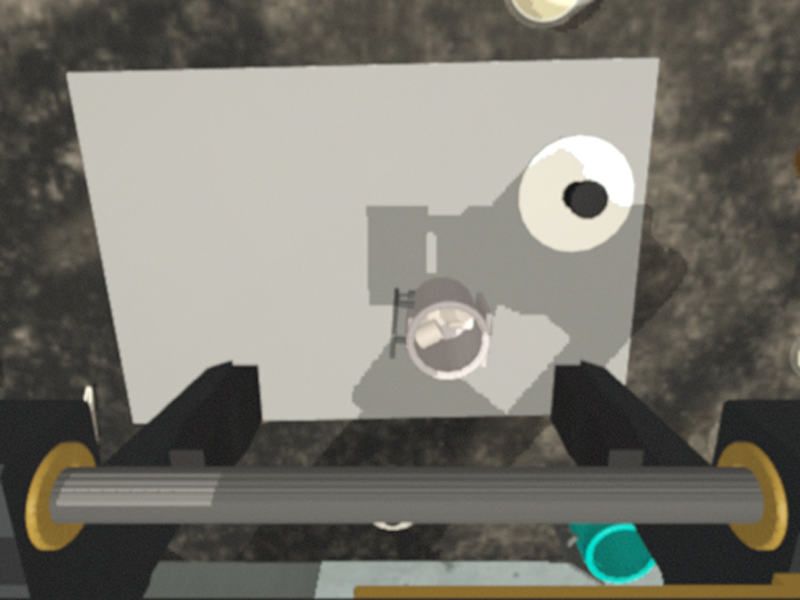

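```bash
python3 - <<'E'
from h import *
big("m2",235,165,100,90,7,"m2z")
E
```

```text
(no output)
```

View pics/m2z.png

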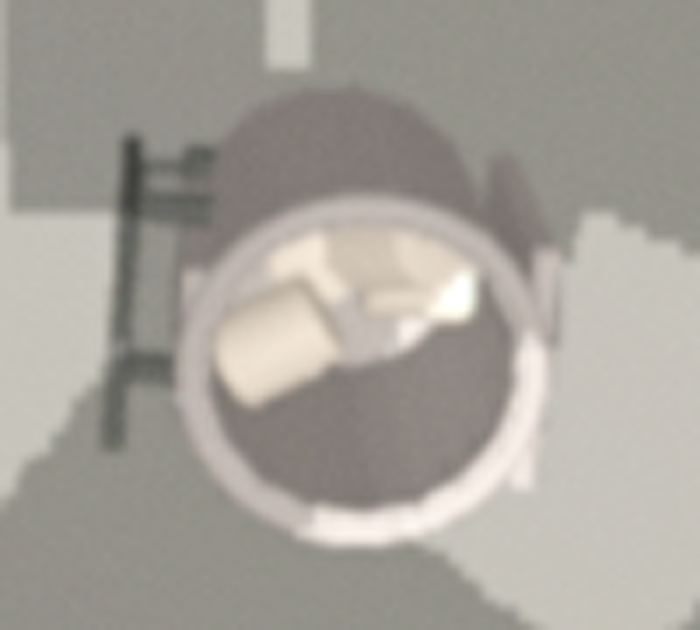

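```bash
python3 - <<'E'
from h import *
from scipy.optimize import least_squares
c=load("m2"); P=lambda u,v:np.array([235+u/7-.43,165+v/7-.43])
# cup +x ~ world -y, cup +y ~ world +x
obs=[((0,0,.064),362,370),((25,17,.059),558,250),((25,-17,.059),527,490),((-33,-17,.056),104,447),((-33,17,.016),126,137)]
def X(p,a):
    x,y=p[0]/1000,p[1]/1000; return [a[0]+np.cos(a[2])*x-np.sin(a[2])*y,a[1]+np.sin(a[2])*x+np.cos(a[2])*y,p[2]]
f=lambda a:np.ravel([proj(c,X(p,a))-P(u,v) for p,u,v in obs])
r=least_squares(f,[.462,-.284,-1.57]);print(r.x,np.round(r.fun,1))
print("lid",ray(c,576/1.5625,194/1.5625,.014),"lidknob",ray(c,591/1.5625,200/1.5625,.040))
E
```

```text
[ 0.46010548 -0.2835344  -1.64133784] [-0.2  0.5  0.6 -0.1  0.8  0.  -0.7  0.8 -0.6 -1.2]
lid [ 0.53858562 -0.36624351  0.014     ] lidknob [ 0.53789971 -0.36705826  0.04      ]
```

```bash
python3 - <<'E'
from h import *
y=-1.641; g=np.array([.4604,-.2795])
mp([*g,.12],y); ml([*g,.031],.1); env.grab(7); s=st()
if .62<s["opening"]<.70:
    ml([*g,.06],.06); st(); ml([*g,.21],.12); st()
    ml([.4898,.2695,.21],.2); st(); ml([.4898,.2695,.157],.08); s=st()
    snap("wrist","j1"); snap("side","j1s")
    im=cv2.imread("pics/j1s.png"); u,v=map(int,proj(load("j1s"),[.4895,.2655,.15])); a=im[max(0,v-80):v+70,max(0,u-100):u+100]; b=cv2.imread("pics/j1.png")
    cv2.imwrite("pics/j1c.png",np.hstack([cv2.resize(a,(400,300)),cv2.resize(b,(400,300))]))
E
```

```text
49.62 [ 0.4605 -0.2796  0.0312] [-1.571 -0.    -1.641] F [-0.43 -0.16  1.85] M [0.08 0.09 0.03] op 0.6577
50.26 [ 0.4604 -0.2795  0.0602] [-1.57  -0.    -1.641] F [-0.86 -0.32 -2.24] M [ 0.04  0.01 -0.02] op 0.6567
51.66 [ 0.46   -0.2791  0.209 ] [-1.572e+00  1.000e-03 -1.641e+00] F [ 0.3  -0.14 -1.95] M [ 0.07  0.04 -0.02] op 0.6573
54.56 [0.4899 0.269  0.21  ] [-1.571 -0.    -1.642] F [-0.98 -0.17 -2.61] M [ 0.12  0.04 -0.03] op 0.652
55.37 [0.4901 0.2696 0.1572] [-1.57   0.    -1.641] F [ 0.07 -0.18 -2.41] M [0.01 0.07 0.01] op 0.6569
```

View pics/j1c.png

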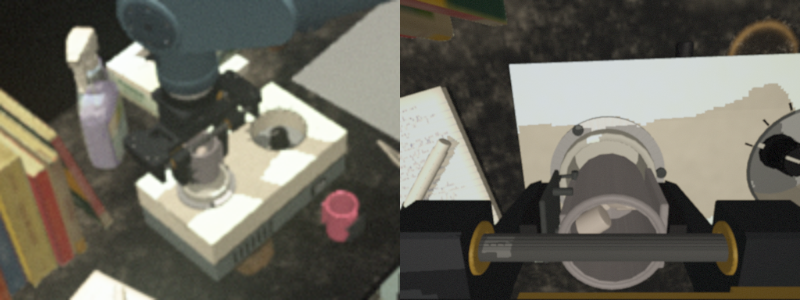

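The cup is held upright over the jar with the charge inside. Squeeze, then return the cup.

```bash
python3 - <<'E'
from h import *
g=np.array([.4604,-.2795])
env.dwell(.3); st(); env.grab(25); s=st(); env.dwell(.8); s=st()
env.grab(7); env.dwell(.4); s=st()
if s["opening"]>.62:
    ml([.4898,.2695,.21],.1); snap("wrist","j2"); st(); ml([*g,.21],.2); ml([*g,.06],.12); ml([*g,.0325],.04); st(); env.dwell(.2); env.let_go(); st(); ml([*g,.15],.12)
    mp([.445,.19,.22],-1.571); snap("wrist","j3")
    a=cv2.imread("pics/j2.png");b=cv2.imread("pics/j3.png")[60:260,60:330]
    cv2.imwrite("pics/j3c.png",np.hstack([cv2.resize(a,(340,255)),cv2.resize(b,(460,340))[:255]]))
E
```

```text
55.77 [0.4899 0.2696 0.1573] [-1.57   0.    -1.641] F [-0.37 -0.35 -2.19] M [ 0.01 -0.01 -0.04] op 0.6568
56.02 [0.4891 0.2694 0.1568] [-1.572e+00 -1.000e-03 -1.641e+00] F [-3.12 -0.93 -0.76] M [-0.03  0.63  0.01] op 0.5632
56.83 [0.4895 0.2695 0.1568] [-1.572 -0.    -1.641] F [-5.22 -0.34 -2.51] M [-0.1   0.97  0.07] op 0.5663
57.44 [0.4899 0.2695 0.1571] [-1.571  0.    -1.641] F [-0.28  0.37 -0.85] M [ 0.03 -0.02 -0.03] op 0.6561
58.17 [0.4893 0.2693 0.2092] [-1.572 -0.    -1.641] F [-1.13 -0.26 -2.55] M [-0.01  0.    0.  ] op 0.6571
63.31 [ 0.4605 -0.2796  0.0325] [-1.571 -0.    -1.641] F [ 0.2  -0.1  -0.75] M [ 0.01 -0.01 -0.01] op 0.6562
64.12 [ 0.4604 -0.2795  0.0325] [-1.571 -0.    -1.641] F [ 0.39 -0.69 -0.23] M [0.   0.02 0.03] op 0.9981
```

View pics/j3c.png

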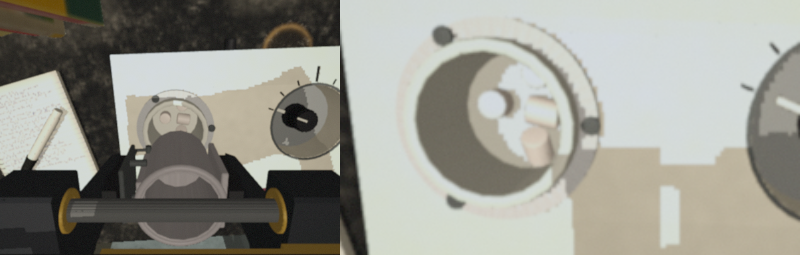

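Three cylinders are visible in the jar; a look from straight above and into the cup will find the fourth.

```bash
python3 - <<'E'
from h import *
mp([.4155,.262,.24],-1.571); c,a=snap("wrist","j4"); u,v=map(int,proj(c,[.489,.265,.09])); a=a[max(0,v-50):v+50,u-50:u+50]
mp([.40,-.30,.24],-1.571); c,b=snap("wrist","j5"); u,v=map(int,proj(c,[.50,-.32,.03])); b=b[max(0,v-110):v+110,max(0,u-110):u+110]
st(); print(u,v,b.shape)
cv2.imwrite("pics/j5c.png",np.hstack([cv2.resize(a,(400,400),interpolation=2),cv2.resize(b,(400,400),interpolation=2)]))
E
```

```text
69.58 [ 0.4005 -0.2993  0.24  ] [-1.571  0.    -1.57 ] F [-0.04  0.03 -0.94] M [0.05 0.05 0.02] op 0.9976
281 58 (168, 220, 3)
```

View pics/j5c.png

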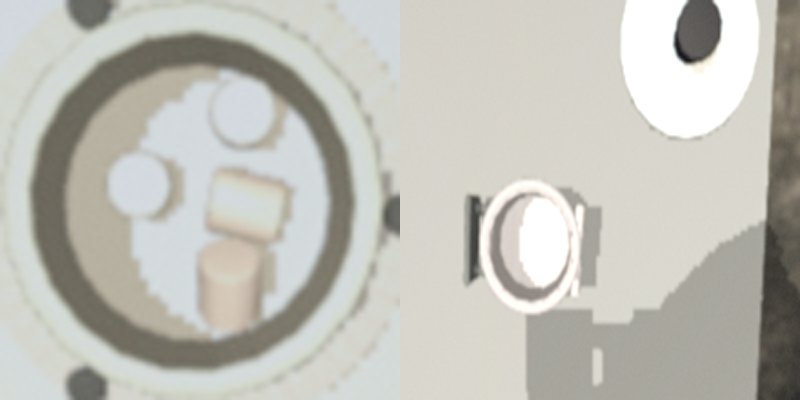

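All four are in the jar and the cup is empty and upright. Next the lid: grip it twice at right angles to centre it.

```bash
python3 - <<'E'
from h import *
c=load("j4"); u,v=map(int,proj(c,[.489,.265,.09])); v0=max(0,v-50)
a=cv2.imread("pics/j4.png")
print("jar in",ray(c,u-50+193/4-.4,v0+200/4-.4,.118), u,v)
L=np.array([.5383,-.3666]); q=np.pi/4
mp([*L,.12],-q); ml([*L,.034],.12); env.grab(6); st(); env.let_go()
ml([*L,.06],.1,-q); mp([*L,.06],q); ml([*L,.034],.1); env.grab(6); st(); env.let_go(); env.grab(15); st()
ml([*L,.19],.12); st()
E
```

```text
jar in [0.48989871 0.26654784 0.118     ] 256 87
72.25 [ 0.5383 -0.3666  0.0339] [-1.571  0.    -0.785] F [ 0.56 -0.33 -0.22] M [-0.05 -0.03  0.  ] op 0.2485
76.53 [ 0.5383 -0.3666  0.034 ] [-1.571 -0.     0.785] F [ 0.63 -0.53  0.1 ] M [ 0.08 -0.16 -0.  ] op 0.2537
78.61 [ 0.5383 -0.3666  0.034 ] [-1.571 -0.     0.785] F [ 0.75  0.43 -0.8 ] M [ 0.03 -0.17  0.02] op 0.2443
80.06 [ 0.5379 -0.3662  0.1888] [-1.569  0.     0.785] F [-0.16  0.53 -1.92] M [ 0.02 -0.16  0.02] op 0.2467
```

```bash
python3 - <<'E'
from h import *
J=[.4897,.266]
ml([*J,.21],.2); ml([*J,.156],.1); env.dwell(.3); st()
for z in(.152,.150,.148,.146,.144,.1425):
    ml([*J,z],.02); s=st()
    if s["force"][2]>8: break
E
```

```text
84.38 [0.49   0.2661 0.1566] [-1.571e+00 -1.000e-03  7.850e-01] F [ 0.53 -0.31 -0.66] M [-0.03 -0.15 -0.  ] op 0.2487
84.72 [0.4895 0.2659 0.1517] [-1.571  0.     0.785] F [-0.16  0.15 -2.6 ] M [-0.03 -0.14  0.01] op 0.2447
84.97 [0.4896 0.2659 0.1498] [-1.571  0.     0.785] F [ 0.34  0.22 -1.15] M [-0.   -0.11 -0.01] op 0.2512
85.22 [0.4896 0.266  0.1478] [-1.571  0.     0.785] F [ 0.3   1.   -0.31] M [-0.03 -0.14 -0.02] op 0.2448
85.47 [0.4896 0.266  0.1458] [-1.571  0.     0.785] F [ 0.98  0.38 -1.67] M [-0.   -0.14  0.01] op 0.2474
85.72 [0.4896 0.266  0.1438] [-1.571  0.     0.785] F [ 0.15 -0.16 -0.9 ] M [ 0.04 -0.14  0.02] op 0.2456
85.97 [0.4899 0.2661 0.1429] [-1.571e+00 -1.000e-03  7.850e-01] F [-0.77 -0.32  2.42] M [-0.03 -0.03 -0.03] op 0.2436
```

Seated (contact felt at z 0.143). Release and set the knob.

```bash
python3 - <<'E'
from h import *
J=[.4897,.266]; K=[.4846,.1175]; y0=-.3
env.let_go(); ml([*J,.20],.15); st()
env.grab(15); mp([*K,.15],y0); ml([*K,.1098],.05); env.let_go(); st()
ml([*K,.090],.05); st(); env.grab(15); st()
for z in(.0915,.093): 
    if env.get_state()["opening"]<.31: break
    ml([*K,z],.03); env.dwell(.4); s=st()
E
```

```text
87.58 [0.4895 0.2659 0.1997] [-1.571 -0.     0.785] F [-0.05  0.16 -0.71] M [-0.01 -0.18  0.02] op 1.0008
91.56 [0.4839 0.1177 0.1098] [-1.571  0.002 -0.3  ] F [-4.72  0.62  5.76] M [ 0.21  0.76 -0.01] op 0.6587
92.11 [0.484  0.1175 0.0914] [-1.572e+00  1.000e-03 -2.990e-01] F [-12.56  -0.35  19.44] M [-0.21  1.48  0.02] op 0.6018
92.33 [0.484  0.1175 0.0914] [-1.572e+00  1.000e-03 -2.990e-01] F [-13.42  -1.21  20.23] M [-0.17  1.44  0.08] op 0.5971
92.97 [0.484  0.1178 0.0914] [-1.571  0.002 -0.3  ] F [-3.79  2.09  3.12] M [ 0.12  0.73 -0.03] op 0.28
```

```bash
python3 - <<'E'
from h import *
for y in(-.6,-.9,-1.2,-1.5):
    ml([.484,.1175,.0915],.05,y); st()
env.dwell(.3); snap("wrist","n1"); big("n1",130,130,260,160,3,"n1b")
E
```

```text
93.42 [0.4842 0.1176 0.0914] [-1.57  -0.    -0.597] F [ 0.48  0.41 -0.5 ] M [ 0.16 -0.   -0.05] op 0.2821
93.88 [0.4844 0.1174 0.0915] [-1.57e+00 -1.00e-03 -8.96e-01] F [ 3.06  0.17 -2.67] M [ 0.1  -0.37 -0.04] op 0.2821
94.33 [0.4845 0.1171 0.0915] [-1.570e+00 -1.000e-03 -1.196e+00] F [ 4.54 -2.55 -4.78] M [-0.33 -0.7  -0.03] op 0.2804
94.78 [0.4846 0.1169 0.0915] [-1.570e+00 -1.000e-03 -1.496e+00] F [ 5.18 -4.05 -5.22] M [-0.62 -0.79 -0.04] op 0.2814
```

View pics/n1b.png

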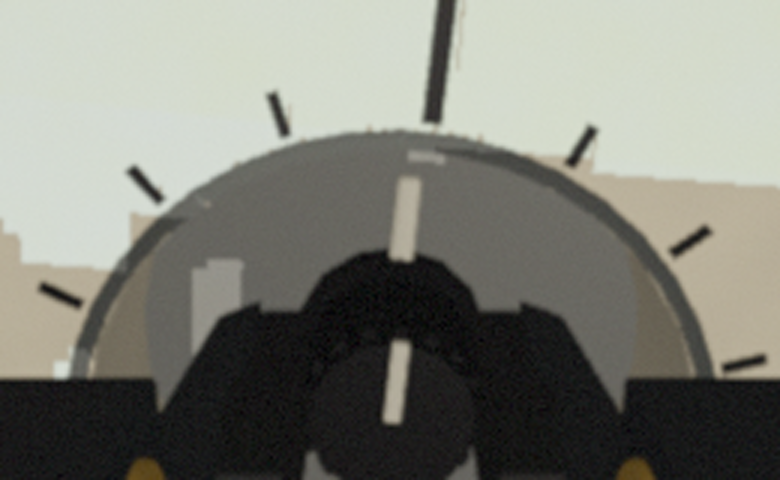

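The pointer runs from (393,424) to (402,340), the long mark from (432,122) to (446,0); compare their angles in the world.

```bash
python3 - <<'E'
from h import *
c=load("n1")
for n,a,b,z in[("top",(393,424),(402,340),.094),("skirt",(401,260),(410,178),.071),("mark",(432,122),(446,2),.1),("m0.8",(287,135),(271,94),.1),("m1.6",(571,163),(594,127),.1)]:
    A,B=[ray(c,130+p[0]/3,130+p[1]/3,z) for p in(a,b)]; d=B-A; print(n,round(np.arctan2(d[1],d[0]),3),A[:2])
E
```

```text
top -0.019 [0.48302094 0.11636946]
skirt -0.024 [0.49921094 0.11619228]
mark -0.026 [0.52909991 0.11502528]
m0.8 0.411 [0.52608999 0.13296514]
m1.6 -0.439 [0.52510731 0.09707898]
```

```bash
python3 - <<'E'
from h import *
env.let_go(); st(); ml([.484,.1175,.14],.08); st()
mp([.445,.19,.24],-1.571); c,a=snap("wrist","e1")
mp([.50,-.2,.28],-1.571); c,b=snap("wrist","e2"); st()
cv2.imwrite("pics/e.png",np.hstack([a[:270,40:470],b[:270,100:450]]))
E
```

```text
95.67 [0.4838 0.1168 0.0915] [-1.571e+00 -1.000e-03 -1.499e+00] F [-0.63 -4.63  0.15] M [-0.65  0.07 -0.14] op 0.6064
96.42 [0.4838 0.1176 0.1398] [-1.571  0.    -1.5  ] F [ 0.18  0.38 -0.88] M [ 0.03 -0.    0.05] op 1.0034
98.58 [ 0.5001 -0.1988  0.2797] [-1.571e+00  1.000e-03 -1.570e+00] F [-0.27  0.63 -0.09] M [ 0.05  0.01 -0.03] op 0.9989
```

View pics/e.png

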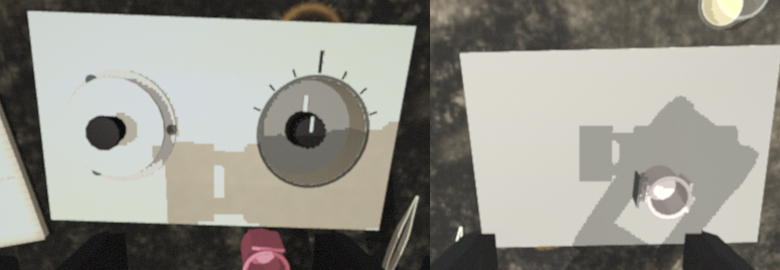

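The lid sits level on the jar, the pointer lies along the long mark, and the empty cup stands upright on the mat. Hand in.

```bash
python3 -c "
from h import *
print(env.hand_in())"
```

```text
the job is handed in; nothing more can be done
None
```

I carried out the whole job in the set order and handed it in at about 99 s of the 210 s. The hand-in reports no verdict.

- **Speed knob off:** I turned the knob anticlockwise until it stopped, and the pointer then lay at the 0 mark. The fingers jammed briefly against the well wall going in (about 30 N), but they freed themselves.
- **Grinding cylinders:** Four were present. One had been knocked about 3 cm aside partway through, so I located it again before picking it up. All four went into the cup.
- **Emptying the cup:** I squeezed the tab over the jar. A picture from straight above then showed all four cylinders in the jar and an empty cup back on the mat.
- **Lid:** The larger lid is on the jar. I felt it touch down at the height expected for fully seated, and it looks level in the last picture.
- **Knob at the long mark:** The pointer was within about 0.01 rad of the long mark, measured while I still gripped the knob. After I let go, I checked it only by eye, and it still lay along the mark.

In the last pictures the cup stands upright on the mat and the arm is clear of everything. No check failed. I did not look at the brown bottle and the carton again at the end, but the arm never worked near them.

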